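# Stow the battery pack in the push-latch case

## Robot

A 6-joint arm with a two-finger parallel gripper is mounted at the origin on the work surface. World frame = base frame: x ahead of the robot, y to its left, z up, the work surface at z = 0. Lengths are in m, angles in degrees, forces in N, time in s.
With the tool pointing down it reaches from about 0.375 to 0.9 m from the base axis. Payload 3.1 kg.
Tool frame: the origin (TCP) lies at the very end of the fingers, on their centre line; the grasp point (between the pads) lies 19 mm behind it (bot.tcp_to_grasp is the distance from the TCP to the grasp point, in m); z points along the fingers, y is the direction in which the jaws open and shut (so a half turn about z gives the same grasp; the last joint's range is limited). The gripper opens to 87 mm and grips with 3 to 60 N. Pads are 19 mm wide; open, the fingers measure 117 mm over their backs; the gripper's body (75 mm by 190 mm) begins 51 mm behind the grasp point.
Start: joints at [-79.784, 30.224, 82.088, -0, 67.689, -10.227], TCP at [0.218, -0.586, 0.188] pointing down, gripper open.
Joint ranges: [-176.69, 176.69], [-43.24, 126.21], [12.49, 139.97], [-82, 262], [0, 151.66], [-163.58, 163.58]. Speed limits (degrees/s): [159.86, 159.86, 180, 180, 180, 180].

## Interface

Orientations are given as a 3x3 rotation matrix whose columns are the frame's x, y, z axes.
In Python, from rig import telemetry, eyes, order, bot gives the robot as it stands. The module is installed in compiled form; this text tells all that it offers.
- The arm moves only by the tool servo_tool, never from a script. Its argument "targets" is a list of rows, each a list of 2 entries, a list of its own where there are three numbers: the shift along the tool's x, y, z in m, then the turn, a rotation vector about the tool's x, y, z in rad. In form: [[[tx, ty, tz], [wx, wy, wz]], ...]. A call has 1 to 12 rows; each row is the pose to reach, as a shift and turn from the pose commanded when the call began, along the tool's axes at that moment; what a row does not reach only later rows make up. A row lasts 1/8 s, in which the tool goes at most 62.5 mm and 10.7 degrees, less where a joint would pass 70% of its speed; a pose out of reach is approached as far as the arm can. A call with a gripper value outside its range is refused whole. "gripper" is the finger opening in m, from 0 to 0.087, set as the call begins (left out, the last holds). The fingers move at their own pace and stop on an object; the grip force is fixed at half the most. Time passes only in rows, so rows that repeat a pose let the fingers close. It gives the time, the measured TCP pose, the force and the opening at its end, in the units of the state.
- telemetry.read_state(): the state, without advancing time (a new reading comes with each control period).
- eyes.capture(name): name is "scene" or "top" or "wrist"; returns a dict with "pixels" (480x640x3 uint8, blue, green, red), "intrinsics" (3x3 intrinsics, pixels), "extrinsics" (4x4, takes a point from camera to world coordinates); the wrist camera has in their place "T_tool_cam" (4x4, takes a point from camera to tool coordinates, whose origin is the TCP and whose axes are the flange's). Camera axes: x right, y down, z forward; pixel columns grow to the right and rows downward; lengths in m; the calibration is good to about 2 mm. The wrist camera is an equidistant fisheye: a pixel r from the principal point sees the ray r / f radians off the axis. A picture is of the moment at which its call begins: read the wrist's pose just before it. There is no depth.
- order.hand_in(): hands the job in, once; it reports no verdict.
The state is a dict: "time_s": time; "joint_positions": joint angles; "qvel": joint speeds; "tau": joint torques, N m; "position": TCP position; "tcp_rot": TCP orientation; "force": force on the tool from outside, world axes, zero at the start; "moment": the same for the moment, N m; "opening": opening from 0.0 (shut) to 1.0 (fully open).
Only numpy, scipy, OpenCV 4.12 (cv2) and the standard library are available. Lean on these libraries where they do the work, as an engineer would, in place of code of your own. Each camera call takes 0.05 s, during which the arm holds its last target. There are 200 camera calls.

## Task

Put the battery pack with the yellow top into the empty bay of the battery case, standing upright on the bay floor, set down rather than dropped, then lower the orange lid and lock it. The lid has a push-push catch: each full press on its front lets it spring up if it was locked, or locks it if it was sprung up, and it may be in either state now; press only as hard as it takes, never force it. Leave the pack with the blue top, the tape roll and the spray can where they are.

Things in the scene. Friction and masses are not known exactly. Their poses are not given: they have to be found in the camera images.
- case: Grey battery case, 160 (its x) x 200 (its y) x 85 mm high, fixed to the bench; orange hinged lid. Origin: centre of the underside; x away from the robot at yaw 0, y left, z up. Walls, floor 5 mm. Inside: black charger at the -y side, divider top 50 mm above the bench; the rest is the empty bay, y = -32 to +95, x = -55 (small catch bracket mid-front) to +75 mm
- bay_floor (a point): Middle of the empty bay, on its floor, 5 mm above the bench, at x = 0, y = 30 mm in the case's frame; axes as the case's. Set the pack with its long side roughly along the case's x
- lid (a joint): Lid angle (rad), hinged on the far rim. About 0.01: locked, cannot be lifted. 0.1: sprung up, front 14 mm higher, can be lifted. Most 1.9. Stiff hinge: stays at any angle above 0.1. The catch changes state only if the lid is pressed to its stop at -0.06 (at the pad 10 mm below locked, 24 below sprung) and let up. A 6 to 12 N spring at the pad resists; the stop is rigid
- lid_press (a point): Centre of the black press pad (34 x 70 mm), on the orange lid's top surface near its front edge: 140 mm from the hinge axis and 7 mm above it across the lid. About 101 mm above the bench when locked. Axes: the lid's own, parallel to the case's when locked
- lid_bar (a point): Middle of the dark steel bar in front of the lid: round, 10 mm thick, 90 mm long along the case's y, 44 mm clear of the lid's front edge to its middle line; 210 mm from the hinge axis, 2 mm below it across the lid; 93 mm above the bench when locked. Pinched from above with fingers closing along the case's x, it can turn between the pads. Nothing lies under it
- lid_hinge (a point): Middle of the hinge axis, at x = 80, y = 0, z = 93 mm in the case's frame; the axis runs along the case's y
- pack_mid (a point): Battery pack with the yellow top, black below: 80 mm (its x) x 46 mm (its y) x 58 mm high, about 0.4 kg, standing on the bench; this point is its centre, 29 mm above its underside; z up when upright. Can be gripped across its y (46 mm)
- old_pack_mid (a point): The same pack but with a blue top, to be left alone; centre, 29 mm above the bench. The two packs' places may be swapped
- pack: the yellow-topped pack's body; origin at the centre of its underside
- tape: Roll of pale tape, 104 mm across, 48 mm high, flat on the bench at the right; origin at the centre of its underside. Leave alone
- spray: Blue and white spray can, 60 mm across, 190 mm high, at the right; origin at the centre of its underside. Leave alone

How it is judged:
By the outcome, as a careful person would: the job done as asked, in the order asked, and still so for the second after the job is handed in, with the robot touching nothing.
It also fails if it takes over 72 s, if anything falls off the work surface, if the arm or the gripper's body presses on something with over 40 N, if the wrist force passes 120 N, or if a joint passes its speed limit or range.

## Working session

There is one attempt and no reset: what is moved stays moved. The work goes in short steps, Python scripts to look and compute and a tool call to move; the robot and the scene stay as the last step left them, time stands still between calls to the robot, and variables do not carry over. Pictures are saved under pics/ and viewed, about 8 in all and at most 12, crops included, and the job is handed in when it is done.

Besides the shell and the picture viewer there is one more tool, called after "Emit:" in YAML: its name, and indented under it one key for each argument. servo_tool: Moves the arm, as the interface text tells. Its arguments: {"type":"object","properties":{"targets":{"type":"array","items":{"type":"array"}},"gripper":{"type":"number"}},"required":["targets"]}

```bash
mkdir -p pics
cat > h.py <<'E'
import numpy as np, cv2
from rig import telemetry, eyes, order, bot
def cap(n,f=None):
    s=telemetry.read_state(); c=eyes.capture(n); c['s']=s
    if f: cv2.imwrite('pics/'+f,c['pixels'])
    return c
def ray(c,u,v):
    K=c['intrinsics']
    if 'extrinsics' in c:
        E=np.array(c['extrinsics']); d=np.array([(u-K[0][2])/K[0][0],(v-K[1][2])/K[1][1],1.])
    else:
        T=np.eye(4);T[:3,:3]=c['s']['tcp_rot'];T[:3,3]=c['s']['position']
        E=T@np.array(c['T_tool_cam'])
        x=(u-K[0][2])/K[0][0];y=(v-K[1][2])/K[1][1];r=np.hypot(x,y)+1e-12
        d=np.array([np.sin(r)*x/r,np.sin(r)*y/r,np.cos(r)])
    d=E[:3,:3]@d; return E[:3,3],d/np.linalg.norm(d)
def onz(c,u,v,z):
    o,d=ray(c,u,v); return o+d*(z-o[2])/d[2]
def tri(a,b):
    (o,d),(p,e)=a,b
    t=np.linalg.lstsq(np.c_[d,-e],p-o,rcond=None)[0]
    x,y=o+d*t[0],p+e*t[1]; return (x+y)/2,np.linalg.norm(x-y)
def proj(c,P):
    E=np.array(c['extrinsics']);q=np.linalg.inv(E)@np.r_[P,1];K=np.array(c['intrinsics']);return (K@(q[:3]/q[2]))[:2]
E
python3 - <<'E'
from h import *
a=cap('scene');b=cap('top')
cv2.imwrite('pics/a.png',a['pixels']);cv2.imwrite('pics/b.png',b['pixels'])
for c in(a,b):print(np.round(c['intrinsics'],1),np.round(c['extrinsics'],3))
s=telemetry.read_state();print(s)
E
```

```text
[[538.8   0.  318.3]
 [  0.  538.8 243.6]
 [  0.    0.    1. ]] [[-0.85   0.333 -0.408  0.978]
 [ 0.526  0.54  -0.657  0.696]
 [ 0.001 -0.773 -0.634  0.815]
 [ 0.     0.     0.     1.   ]]
[[558.9   0.  325.7]
 [  0.  558.9 243.7]
 [  0.    0.    1. ]] [[-0.008 -0.997  0.08   0.383]
 [-1.     0.007 -0.014 -0.033]
 [ 0.013 -0.08  -0.997  1.518]
 [ 0.     0.     0.     1.   ]]
{'time_s': 0.1, 'joint_positions': array([-7.97857302e+01,  3.02741676e+01,  8.21500910e+01, -1.66032208e-03,
        6.76892560e+01, -1.02258717e+01]), 'qvel': array([-0.04921421, -0.11922157, -0.15084481,  0.04996431,  0.03017206,
       -0.09877725]), 'tau': array([-8.52072503e-05, -4.40986490e+01, -1.77150464e+01,  6.34216983e-02,
        5.33908478e-02, -5.05609114e-05]), 'position': array([ 0.2181686 , -0.58489902,  0.18745809]), 'tcp_rot': array([[ 9.37033760e-01,  3.49238586e-01, -3.77710258e-04],
       [ 3.49238638e-01, -9.37031798e-01,  1.94504961e-03],
       [ 3.25359854e-04, -1.95448817e-03, -9.99998037e-01]]), 'force': array([-0.88119081,  0.20706031, -0.33711514]), 'moment': array([ 0.02764956, -0.03212346, -0.01139122]), 'opening': 1.0007999224657367}
```

View pics/a.png

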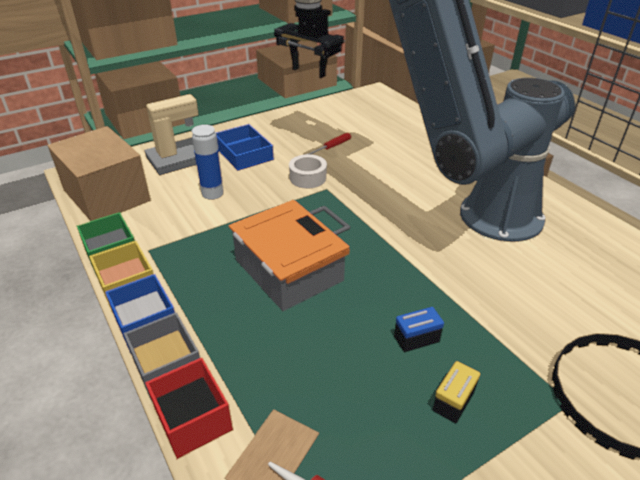

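View pics/b.png

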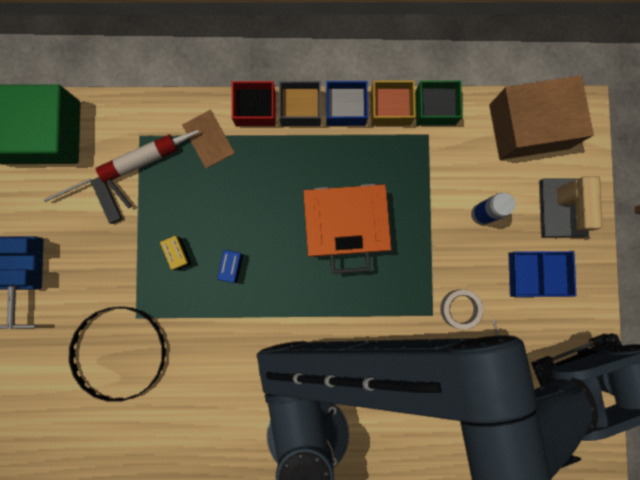

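Scene view: orange lid at (290,240) with the black pad at (311,225) and the bar at (330,218). The yellow pack is at (458,388), blue at (420,325). Top view: lid (348,220), pad (349,242), bar (352,265), yellow pack (173,253), blue (229,267).

Run:
```python
from h import *
a=cap('scene');b=cap('top')
def big(m):
    c=max(cv2.findContours(m,0,1)[0],key=cv2.contourArea);return c
def mask(c,lo,hi,roi):
    h=cv2.cvtColor(c['pixels'],cv2.COLOR_BGR2HSV);m=cv2.inRange(h,lo,hi);z=np.zeros_like(m);x0,y0,x1,y1=roi;z[y0:y1,x0:x1]=m[y0:y1,x0:x1];return z
def cen(c):
    M=cv2.moments(c);return M['m10']/M['m00'],M['m01']/M['m00']
for nm,lo,hi,ra,rb in [('yel',(20,110,60),(35,255,255),(420,340,500,420),(150,225,200,285)),('blue',(105,120,50),(125,255,255),(380,290,460,360),(205,235,260,300))]:
    ca=big(mask(a,lo,hi,ra));cb=big(mask(b,lo,hi,rb))
    print(nm,cv2.contourArea(ca),cv2.contourArea(cb),tri(ray(a,*cen(ca)),ray(b,*cen(cb))))
    for c,k in((a,ca),(b,cb)):
        P=np.array([onz(c,*p[0],.058)[:2] for p in k],np.float32);print(cv2.minAreaRect(P*1000))
for n,c,r in(('a',a,(220,190,360,290)),('b',b,(290,170,400,265))):
    m=mask(c,(3,140,60),(18,255,255),r);k=cv2.convexHull(big(m))
    q=cv2.approxPolyDP(k,6,True)[:,0];print(n,q.tolist())
    f=np.zeros_like(m);cv2.fillConvexPoly(f,k,255);f=cv2.erode(f,np.ones((7,7)))
    h=cv2.cvtColor(c['pixels'],cv2.COLOR_BGR2HSV)
    d=big(cv2.inRange(h,(0,0,0),(180,255,60))&f);p=cen(d);print('pad',p,cv2.contourArea(d))
    if n=='a':A=q;pa=p
    else:B=q;pb=p
print('padtri',tri(ray(a,*pa),ray(b,*pb)))
for p in B:
    best=min(((*tri(ray(a,*u),ray(b,*p)),u) for u in A),key=lambda t:t[1]+100*abs(t[0][2]-.1));print(p,best)
x=cv2.resize(a['pixels'][180:320,210:370],None,fx=3.5,fy=3.5,interpolation=2)
y=cv2.resize(b['pixels'][170:290,290:410],None,fx=4,fy=4,interpolation=2)
o=np.zeros((490,1040,3),np.uint8);o[:490,:560]=x;o[:480,560:]=y
cv2.imwrite('pics/c.png',cv2.resize(o,(800,377)))
```

```text
yel 1225.5 531.0 (array([0.4816909 , 0.34741516, 0.04593605]), np.float64(0.0011624350376645796))
((488.4806823730469, 351.40789794921875), (89.48089599609375, 49.58981704711914), 22.874465942382812)
((480.3927917480469, 344.8419189453125), (81.96235656738281, 47.99325180053711), 22.231807708740234)
blue 937.0 509.0 (array([0.44448511, 0.20216227, 0.04664663]), np.float64(0.00023202468851461734))
((451.7041320800781, 208.86190795898438), (56.48543167114258, 86.02198028564453), 77.78953552246094)
((444.1126708984375, 200.3968963623047), (46.72182083129883, 80.13192749023438), 77.8621826171875)
a [[293, 200], [348, 253], [286, 282], [229, 225]]
pad (309.84329004329004, 225.17662337662338) 192.5
b [[385, 185], [390, 250], [308, 255], [304, 190]]
pad (348.5777777777778, 242.33333333333334) 270.0
padtri (array([ 0.49966051, -0.11088955,  0.0980228 ]), np.float64(0.0006430185963486575))
[385 185] (array([ 0.55234691, -0.10856209,  0.09975831]), np.float64(0.266013961660736), array([348, 253], dtype=int32))
[390 250] (array([ 0.48034086, -0.21734244,  0.09486762]), np.float64(0.0013672020180375665), array([293, 200], dtype=int32))
[308 255] (array([ 0.46900043, -0.00677739,  0.07972752]), np.float64(0.0010912691089040934), array([348, 253], dtype=int32))
[304 190] (array([0.63179193, 0.00576336, 0.08798714]), np.float64(0.013107792279358267), array([286, 282], dtype=int32))
```

View pics/c.png

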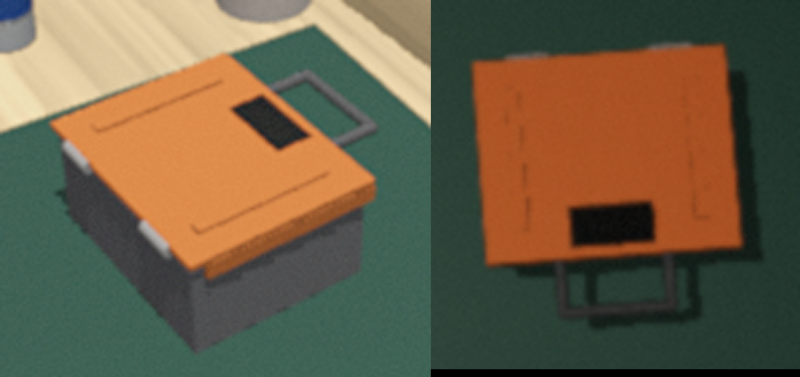

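Emit:
servo_tool:
  targets:
    - [[0,0,-0.06],[0,0,0]]
    - [[0.372,-0.363,-0.072],[0,0,-1.275]]
    - [[0.372,-0.363,-0.072],[0,0,-1.275]]
    - [[0.372,-0.363,-0.072],[0,0,-1.275]]
    - [[0.372,-0.363,-0.072],[0,0,-1.275]]
    - [[0.372,-0.363,-0.072],[0,0,-1.275]]
    - [[0.372,-0.363,-0.072],[0,0,-1.275]]
    - [[0.372,-0.363,-0.072],[0,0,-1.275]]
    - [[0.372,-0.363,-0.072],[0,0,-1.275]]
    - [[0.372,-0.363,-0.072],[0,0,-1.275]]
    - [[0.372,-0.363,-0.072],[0,0,-1.275]]
    - [[0.372,-0.363,-0.072],[0,0,-1.275]]
  gripper: 0.034

```text
time_s: 1.7
position: [0.4399, -0.1162, 0.2603]
tcp_rot: [[-0.061, 0.998, -0.0], [0.998, 0.061, -0.0], [-0.0, -0.0, -1.0]]
force: [0.2, 0.1, 0.3]
opening: 0.391
```

Run:
```python
from h import *
c=cap('wrist','d.png');np.save('d.npy',c,allow_pickle=True)
print(np.round(c['T_tool_cam'],3),np.round(c['intrinsics'],1));s=c['s'];print(s['time_s'],s['position'],s['tcp_rot'],s['opening'],s['joint_positions'])
```

```text
[[ 0.    -0.952 -0.306  0.085]
 [ 1.     0.    -0.001  0.   ]
 [ 0.001 -0.306  0.952 -0.197]
 [ 0.     0.     0.     1.   ]] [[371.6   0.  318.1]
 [  0.  371.6 241.9]
 [  0.    0.    1. ]]
1.7 [ 0.43985053 -0.1161767   0.26027211] [[-6.06912135e-02  9.98156522e-01 -3.67003365e-04]
 [ 9.98156501e-01  6.06910497e-02 -4.41935035e-04]
 [-4.18846518e-04 -3.93148368e-04 -9.99999835e-01]] 0.39149232620393054 [-2.88928467e+01  1.16708435e+01  9.98985186e+01 -3.47621192e-02
  6.84368174e+01 -3.23595532e+01]
```

View pics/d.png

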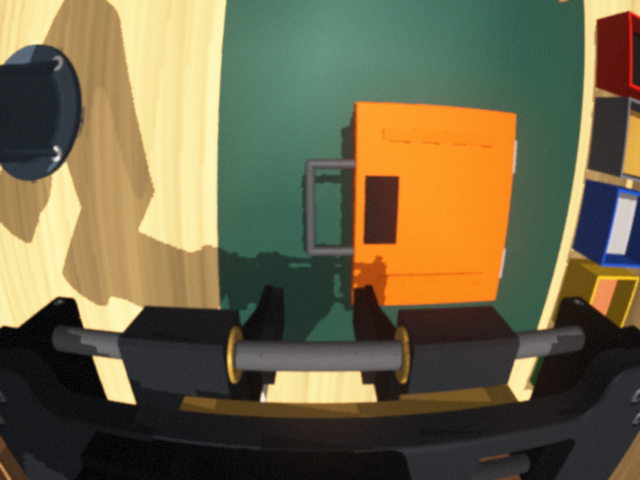

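The wrist view shows the bar's middle at about (310,207), the pad at (381,210), and lid corners at (356,102), (516,113), (498,300), (353,304).

Run:
```python
from h import *
c=np.load('d.npy',allow_pickle=True).item();b=cap('top');a=cap('scene')
im=c['pixels']
h=cv2.cvtColor(im,cv2.COLOR_BGR2HSV)
roi=np.zeros(im.shape[:2],np.uint8);roi[165:255,360:405]=255
m=cv2.inRange(h,(0,0,0),(180,255,70))&roi
k=max(cv2.findContours(m,0,1)[0],key=cv2.contourArea);M=cv2.moments(k);pad=(M['m10']/M['m00'],M['m01']/M['m00']);print(pad,cv2.boundingRect(k))
for n,d,p in(('top',b,(348.6,242.3)),('scene',a,(309.8,225.2))):print('pad',n,tri(ray(c,*pad),ray(d,*p)))
# bar: low saturation pixels
m=cv2.inRange(h,(0,0,40),(180,70,140));m2=np.zeros_like(m);m2[175:240,300:320]=m[175:240,300:320]
ys,xs=np.nonzero(m2);print('bar',xs.mean(),ys.mean(),[(r,xs[ys==r].min(),xs[ys==r].max()) for r in(180,207,235) if (ys==r).any()])
for z in(.093,.112):
    P=[onz(c,np.median(xs[abs(ys-r)<4]),r,z) for r in(165,207,248)];print(z,np.round(P,4))
for z in(.1,.115):
    Q=np.array([onz(c,*p,z) for p in((356,102),(516,113),(498,300),(353,304))]);print(z,Q.round(4),[np.linalg.norm(Q[i]-Q[i-1]).round(4) for i in range(4)], 'pad',onz(c,*pad,z),onz(b,348.6,242.3,z))
# bar in top image
hb=b['pixels'][255:280,325:380].astype(int).sum(2);print(hb[::1,27],hb[::1,15])
```

```text
(372.6432032644733, 218.04794695230805) (365, 182, 22, 61)
pad top (array([ 0.49494236, -0.11161364,  0.11728835]), np.float64(0.0076104873746323165))
pad scene (array([ 0.49530239, -0.11897911,  0.09116987]), np.float64(0.0012844987330984912))
bar 309.9522546419098 205.8740053050398 [(180, np.int64(304), np.int64(317)), (207, np.int64(305), np.int64(315)), (235, np.int64(305), np.int64(315))]
0.093 [[    nan     nan     nan]
 [ 0.4314 -0.1117  0.093 ]
 [    nan     nan     nan]]
0.112 [[    nan     nan     nan]
 [ 0.4316 -0.1074  0.112 ]
 [    nan     nan     nan]]
0.1 [[ 0.4688 -0.0051  0.1   ]
 [ 0.6376  0.0069  0.1   ]
 [ 0.6559 -0.2039  0.1   ]
 [ 0.4835 -0.2136  0.1   ]] [np.float64(0.209), np.float64(0.1692), np.float64(0.2117), np.float64(0.1727)] pad [ 0.49431393 -0.11730747  0.1       ] [ 0.49984745 -0.11102345  0.1       ]
0.115 [[ 0.4674 -0.0062  0.115 ]
 [ 0.6291  0.0054  0.115 ]
 [ 0.6466 -0.1967  0.115 ]
 [ 0.4814 -0.2059  0.115 ]] [np.float64(0.2002), np.float64(0.1621), np.float64(0.2028), np.float64(0.1654)] pad [ 0.49182229 -0.11367501  0.115     ] [ 0.498614   -0.11019548  0.115     ]
[145 142 144 141 146 135 134 125 122 122 116 105 102  91  89  78  72  60
  58  31  13  22  15  24  25] [133 126 110  91  80  77  77  62  65  71  96 100 114 127 134 133 138 127
 127 141 141 153 153 149 154]
  return _methods._mean(a, axis=axis, dtype=dtype,
  ret = ret.dtype.type(ret / rcount)
```

Run:
```python
from h import *
c=np.load('d.npy',allow_pickle=True).item();b=cap('top');a=cap('scene')
o=(c['pixels'][90:320,290:530]);g=cv2.cvtColor(c['pixels'],cv2.COLOR_BGR2GRAY).astype(int)
print(g[210,300:322],g[210,360:404:2],g[170:182,381],g[238:250,381],g[155:166,330],g[246:260,330])
for n,p,q,r in(('pad',(381.5,210),(348.7,242.6),(310.5,225.2)),('bar',(310,206.5),(349.8,270.4),None)):
    print(n,tri(ray(c,*p),ray(b,*q)), r and tri(ray(c,*p),ray(a,*r)))
# bar ends, scene crop scale 3.5*800/1040
S=3.5*800/1040
e=[(210+x/S,180+y/S) for x,y in((307,73),(374,127))]
w=[(310,253),(310,160)];t=[(368,269.4),(331.6,271.4)]
for i in(0,1):print(tri(ray(c,*w[i]),ray(a,*e[i])),tri(ray(b,*t[i]),ray(a,*e[i])),tri(ray(b,*t[i]),ray(c,*w[i])))
```

```text
[ 89  85  83  70  59  61  75  85  92  98 101 102  95  84  79  76  83  88
  90  89  89  91] [171 163 124  49  47  43  47  49  44  45  48  47  48  46  54  53  53  53
  69 147 170 168] [172 172 172 171 164 139  92  56  52  51  50  52] [ 45  44  48  51  56  88 135 157 163 165 163 165] [107 103 104  97  91  94 105 117 125 115 101] [ 61  74  89 101 112 118 108  96  80  69  57  46  51  49]
pad (array([ 0.5011002 , -0.11023496,  0.09732642]), np.float64(0.00430893747265384)) (array([ 0.50117778, -0.10725169,  0.10143273]), np.float64(0.0025557741504691357))
bar (array([ 0.43014906, -0.11496577,  0.07441075]), np.float64(0.0021279043025333555)) None
(array([ 0.43315217, -0.1597091 ,  0.09234775]), np.float64(0.002506097918449931)) (array([ 0.43097545, -0.16047387,  0.09058968]), np.float64(0.00044547511823593035)) (array([ 0.43239787, -0.16042689,  0.09222258]), np.float64(0.0033434496233421553))
(array([ 0.42831385, -0.06405399,  0.09436978]), np.float64(0.0011393879496305987)) (array([ 0.42603688, -0.0669814 ,  0.09150965]), np.float64(0.0008846298852273071)) (array([ 0.42781814, -0.06837749,  0.05005359]), np.float64(0.0004314385413919235))
```

Locked: the pad is about 0.100 high and the bar about 0.092. I'll press the pad with closed fingers.

Emit:
servo_tool:
  targets:
    - [[0.002,0.062,0.05],[0,0,0]]
    - [[0.002,0.062,0.1],[0,0,0]]
    - [[0.002,0.062,0.135],[0,0,0]]
    - [[0.002,0.062,0.145],[0,0,0]]
    - [[0.002,0.062,0.15],[0,0,0]]
    - [[0.002,0.062,0.15],[0,0,0]]
  gripper: 0

```text
time_s: 2.7
position: [0.5027, -0.1104, 0.1115]
tcp_rot: [[-0.061, 0.998, 0.002], [0.998, 0.061, -0.001], [-0.001, 0.002, -1.0]]
force: [-0.4, 0.7, 0.6]
opening: 0.004
```

Emit:
servo_tool:
  targets:
    - [[0,0,0.004],[0,0,0]]
    - [[0,0,0.008],[0,0,0]]
    - [[0,0,0.012],[0,0,0]]
    - [[0,0,0.014],[0,0,0]]
    - [[0,0,0.014],[0,0,0]]

```text
time_s: 3.32
position: [0.5017, -0.1097, 0.0961]
tcp_rot: [[-0.061, 0.998, -0.0], [0.998, 0.061, 0.0], [0.0, -0.0, -1.0]]
force: [-0.7, -0.4, 1.3]
opening: 0.008
```

Emit:
servo_tool:
  targets:
    - [[0,0,0.002],[0,0,0]]
    - [[0,0,0.003],[0,0,0]]
    - [[0,0,0.003],[0,0,0]]

```text
time_s: 3.7
position: [0.5018, -0.1097, 0.0933]
tcp_rot: [[-0.061, 0.998, -0.0], [0.998, 0.061, 0.0], [0.0, -0.0, -1.0]]
force: [-0.3, 0.8, 0.3]
opening: 0.005
```

Emit:
servo_tool:
  targets:
    - [[0,0,0.001],[0,0,0]]
    - [[0,0,0.002],[0,0,0]]
    - [[0,0,0.002],[0,0,0]]

```text
time_s: 4.08
position: [0.5018, -0.1097, 0.0913]
tcp_rot: [[-0.061, 0.998, -0.0], [0.998, 0.061, 0.0], [0.0, -0.0, -1.0]]
force: [0.6, 1.3, -0.1]
opening: 0.004
```

No contact force below the expected pad height, so I'll look.

Run:
```python
from h import *
c=cap('wrist');a=cap('scene');s=c['s'];print(s['position'],s['force'],s['tau'])
x=cv2.resize(a['pixels'][130:310,210:390],(400,400),interpolation=2)
y=cv2.resize(c['pixels'][100:400,170:470],(400,400),interpolation=2)
cv2.imwrite('pics/e.png',np.hstack([x,y]))
```

```text
[ 0.50178203 -0.10973681  0.09127115] [ 0.62415982  1.33839127 -0.05951894] [-4.13637841e-03 -3.76116657e+01 -1.14142317e+01  3.59218090e-02
  6.44120201e-02  2.60391636e-05]
```

View pics/e.png

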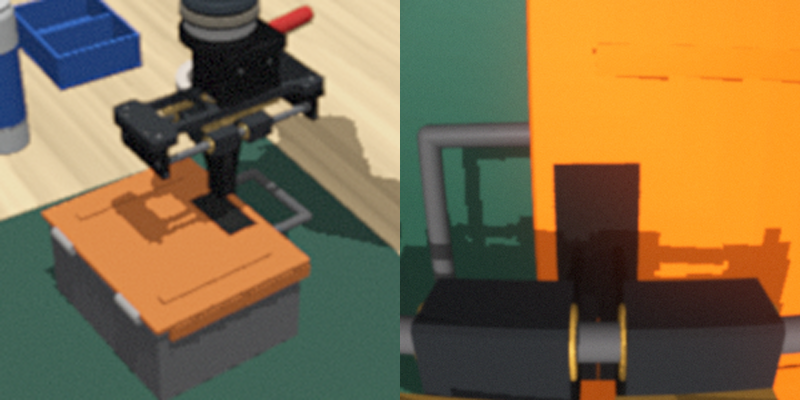

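The fingertips look on or just above the pad at (215,195) in the left panel, with no load yet. I'll go on down in small steps.

Emit:
servo_tool:
  targets:
    - [[0,0,0.001],[0,0,0]]
    - [[0,0,0.002],[0,0,0]]
    - [[0,0,0.002],[0,0,0]]

```text
time_s: 4.55
position: [0.5018, -0.1097, 0.0892]
tcp_rot: [[-0.061, 0.998, -0.0], [0.998, 0.061, 0.0], [0.0, -0.0, -1.0]]
force: [-0.5, 0.4, -0.1]
opening: 0.006
```

Emit:
servo_tool:
  targets:
    - [[0,0,0.001],[0,0,0]]
    - [[0,0,0.002],[0,0,0]]
    - [[0,0,0.002],[0,0,0]]

```text
time_s: 4.92
position: [0.5018, -0.1097, 0.0872]
tcp_rot: [[-0.061, 0.998, -0.0], [0.998, 0.061, 0.0], [0.0, -0.0, -1.0]]
force: [-0.7, 0.8, 0.1]
opening: 0.008
```

Run:
```python
from h import *
a=cap('scene');s=a['s'];p=proj(a,s['position']);q=proj(a,s['position']+[0,0,.05]);print(p,q,s['position'])
im=a['pixels'];x0,y0=270,185
x=cv2.resize(im[y0:y0+75,x0:x0+100],(800,600),interpolation=cv2.INTER_CUBIC)
for r in(p,q):cv2.circle(x,(int((r[0]+.5-x0)*8),int((r[1]+.5-y0)*8)),5,(0,255,0),2)
cv2.imwrite('pics/f.png',x)
```

```text
[309.185903   229.64107933] [308.95979131 211.19117629] [ 0.50179175 -0.10971958  0.08724484]
```

View pics/f.png

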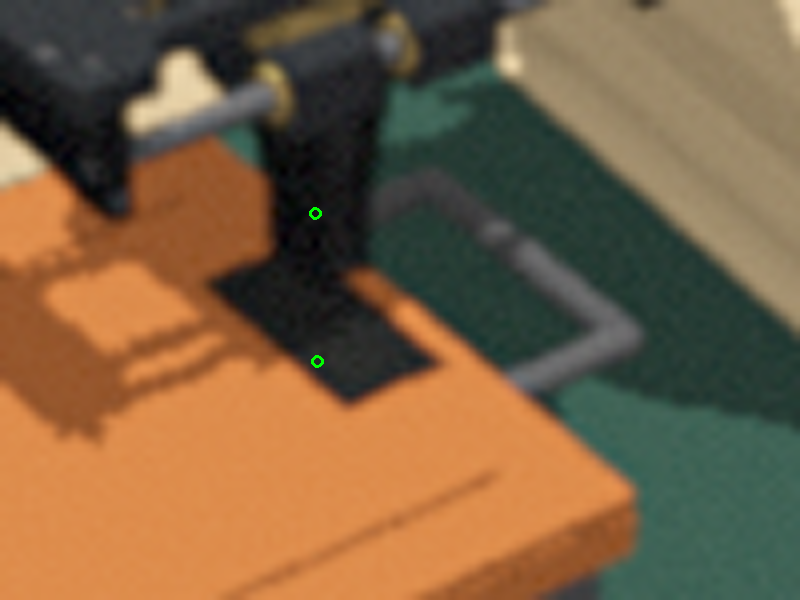

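Run:
```python
from h import *
a=cap('scene');b=cap('top');w=cap('wrist')
def cr(im,x0,y0,w_,h_,W,H):
    x=np.clip(im[y0:y0+h_,x0:x0+w_].astype(float)*3.2,0,255).astype(np.uint8);return cv2.resize(x,(W,H),interpolation=cv2.INTER_CUBIC)
cv2.imwrite('pics/g.png',np.hstack([cr(a['pixels'],285,195,48,48,400,400),cr(w['pixels'],270,200,120,120,400,400)]))
print(a['s']['tau'],w['s']['force'],b['s']['joint_positions'])
p=b['pixels'][232:254,330:370].sum(2);np.set_printoptions(linewidth=250);print(p)
print(proj(b,a['s']['position']))
```

```text
[-1.10768269e-03 -3.77197051e+01 -1.12113047e+01  3.55552894e-02
  6.97135320e-02 -4.55201257e-05] [-0.21719092 -0.34443329  0.01712333] [-2.48134235e+01  3.05034695e+01  1.03394117e+02 -4.91765321e-04
  4.61033822e+01 -2.83090052e+01]
[[123 112  91 103 134 110  83  78  71  62  82  92 131 142 146 153 148 154 151 154 157 159 159 154 163 164 168 171 173 181 187 188 189 201 198 203 197 202 203 201]
 [118 110  96 128 138  99  76  70  75  69  76  88 123 142 137 143 154 146 142 150 158 155 159 165 159 164 159 169 170 168 178 183 181 189 197 196 195 199 198 207]
 [113  97 100 146 121  78  73  64  70  76  68  85 122 137 142 146 145 145 140 147 144 152 153 151 153 161 159 163 158 160 165 169 175 182 185 190 189 197 202 199]
 [109  90 115 128  95  67  64  65  70  67  70  81 107 131 134 139 140 138 144 142 140 148 151 146 156 153 154 154 159 157 165 165 170 166 174 172 183 183 183 189]
 [100 114 155 119  71  65  70  60  63  61  67  82  89 119 132 130 134 135 134 144 143 141 146 145 152 149 148 148 158 156 161 163 158 168 164 165 175 176 179 189]
 [ 88 129 188 142  83  62  59  62  63  60  67  73
[... 2050 characters left out ...]
03 111 110 116 108]
 [144 154 140 135 129 129 116 108  98  80  54  44  23  19  20  17  18  31  33  36  50  49  57  57  59  57  59  46  41  51  68  74  75  87  94  96 105 113 105  97]
 [145 143 139 141 139 129 120 119 115 107  90  70  44  33  23  18  17  20  10  29  21  28  35  38  31  36  32  19  24  23  41  47  58  72  82  84  90  91  92  72]
 [145 147 146 134 134 129 124 120 122 111 106  92  80  67  49  37  32  28  28  18  22   9  13  20  11  23  21  21  16  25  21  31  29  38  62  63  80  92  77  61]
 [153 146 146 136 138 137 123 119 120 112 107  98  93  95  83  70  48  37  24  22  17  14  14   9  16  17  21  10  15  18  10  35  22  37  29  42  53  60  57  55]]
[347.82806425 241.94254563]
```

View pics/g.png

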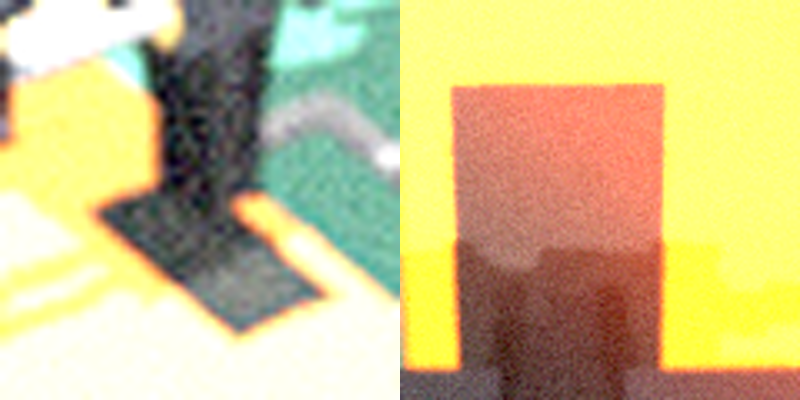

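The fingertips still look slightly above the pad, ending near crop (205,235). There is no load in force or torque either, so I'll continue in small monitored steps.

Emit:
servo_tool:
  targets:
    - [[0,0,0.001],[0,0,0]]
    - [[0,0,0.002],[0,0,0]]

```text
time_s: 5.38
position: [0.5019, -0.1098, 0.0853]
tcp_rot: [[-0.061, 0.998, 0.0], [0.998, 0.061, -0.0], [-0.0, 0.0, -1.0]]
force: [-0.5, 1.0, 0.4]
opening: 0.005
```

Emit:
servo_tool:
  targets:
    - [[0,0,0.001],[0,0,0]]
    - [[0,0,0.002],[0,0,0]]

```text
time_s: 5.62
position: [0.5019, -0.1098, 0.0833]
tcp_rot: [[-0.061, 0.998, -0.0], [0.998, 0.061, 0.0], [0.0, -0.0, -1.0]]
force: [-0.9, -0.1, -0.0]
opening: 0.005
```

Emit:
servo_tool:
  targets:
    - [[0,0,0.001],[0,0,0]]
    - [[0,0,0.002],[0,0,0]]

```text
time_s: 5.88
position: [0.5019, -0.1098, 0.0813]
tcp_rot: [[-0.061, 0.998, 0.0], [0.998, 0.061, 0.0], [-0.0, 0.0, -1.0]]
force: [0.0, 1.1, -0.2]
opening: 0.002
```

Run:
```python
from h import *
w=cap('wrist');a=cap('scene');s=a['s'];print(s['tau'],s['force'],s['position'])
g=w['pixels'].astype(int).sum(2);np.set_printoptions(linewidth=220)
print(g[228:246,280:292].mean(0),g[228:246,342:354].mean(0),g[215:235,300:335].mean(1))
cv2.imwrite('pics/i.png',np.hstack([cv2.resize(a['pixels'][185:285,220:360],(480,343),interpolation=2),cv2.resize(np.clip(w['pixels'][160:360,220:420]*2.0,0,255).astype(np.uint8),(343,343),interpolation=2)])[:, :800])
f=cv2.imread('pics/a.png');d=cv2.absdiff(f,a['pixels']).sum(2)
# lid front-left corner and edge patches: shift between then and now
for (x,y,n) in((348,253,8),(286,282,8),(330,262,8),(229,225,8),(345,222,8)):
    t=f[y-n:y+n,x-n:x+n];R=cv2.matchTemplate(cv2.resize(a['pixels'][y-16:y+16,x-16:x+16],None,fx=4,fy=4,interpolation=2),cv2.resize(t,None,fx=4,fy=4,interpolation=2),5);_,v,_,l=cv2.minMaxLoc(R);print((x,y),v,(np.array(l)/4-8))
```

```text
[ 9.51905677e-03 -3.81462407e+01 -1.10216054e+01  3.59191373e-02
  5.88071533e-02  8.85672148e-05] [-0.56282691  0.33314647 -0.45982919] [ 0.50180259 -0.10973615  0.08116591]
[459.72222222 453.         426.55555556 350.72222222 236.77777778 168.72222222 157.77777778 156.72222222 156.77777778 157.33333333 158.94444444 162.38888889] [177.55555556 180.27777778 179.38888889 180.33333333 182.11111111 181.94444444 183.16666667 193.22222222 257.55555556 372.5        433.66666667 456.88888889] [463.4        462.28571429 461.82857143 462.91428571 462.4        462.02857143 461.77142857 461.37142857 462.17142857 462.2        459.11428571 439.28571429 371.4        251.34285714 185.42857143 170.91428571
 167.62857143 165.62857143 165.74285714 164.6       ]
(348, 253) 0.9981966018676758 [0. 0.]
(286, 282) 0.9977176785469055 [0. 0.]
(330, 262) 0.997818112373352 [0. 0.]
(229, 225) 0.9994729161262512 [0. 0.]
(345, 222) 0.8151429295539856 [-0.25  0.25]
```

View pics/i.png

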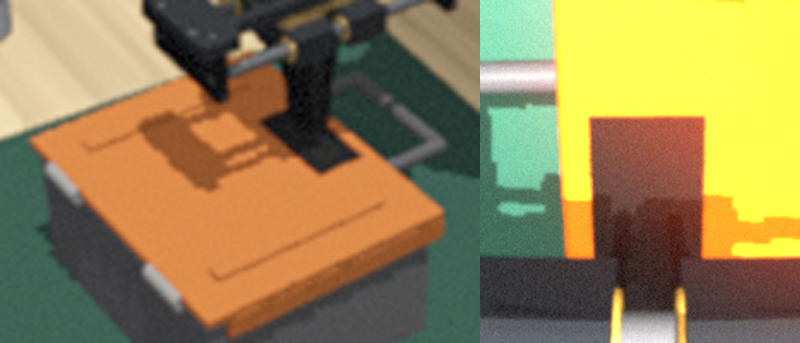

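The lid has not moved and the tips are still not loaded, so the arm's height reading seems offset from the cameras' by more than 15 mm. I'll continue until contact, which will calibrate it.

Emit:
servo_tool:
  targets:
    - [[0,0,0.001],[0,0,0]]
    - [[0,0,0.002],[0,0,0]]

```text
time_s: 6.22
position: [0.5019, -0.1098, 0.0793]
tcp_rot: [[-0.061, 0.998, 0.0], [0.998, 0.061, -0.0], [-0.0, 0.0, -1.0]]
force: [-0.5, 1.6, 0.1]
opening: 0.005
```

Emit:
servo_tool:
  targets:
    - [[0,0,0.001],[0,0,0]]
    - [[0,0,0.002],[0,0,0]]

```text
time_s: 6.48
position: [0.5018, -0.1097, 0.0773]
tcp_rot: [[-0.061, 0.998, -0.0], [0.998, 0.061, 0.0], [0.0, -0.0, -1.0]]
force: [0.6, 0.6, 0.7]
opening: 0.007
```

Emit:
servo_tool:
  targets:
    - [[0,0,0.001],[0,0,0]]
    - [[0,0,0.002],[0,0,0]]

```text
time_s: 6.72
position: [0.5019, -0.1098, 0.0753]
tcp_rot: [[-0.061, 0.998, 0.0], [0.998, 0.061, -0.0], [-0.0, 0.0, -1.0]]
force: [-0.3, 0.2, 0.3]
opening: 0.006
```

Run:
```python
from h import *
a=cap('scene');im=cv2.imread('pics/a.png');s=a['s']
P=np.array([.2182,-.5849,.1875]);y=np.array([.349,-.937,0])
for k in(-.05,0,.05):print(k,proj(a,P+k*y),proj(a,P+k*y+[0,0,.05]))
x=cv2.resize(im[0:90,260:360],(400,360),interpolation=2)
for k in(-.05,0,.05):
    p=proj(a,P+k*y);cv2.circle(x,(int((p[0]-260)*4),int(p[1]*4)),4,(0,255,0),-1)
n=cv2.resize(np.clip(a['pixels'][185:260,270:353]*2.0,0,255).astype(np.uint8),(400,360),interpolation=2)
p=proj(a,s['position']);cv2.circle(n,(int((p[0]-270)*4.82),int((p[1]-185)*4.8)),4,(0,255,0),-1)
cv2.imwrite('pics/j.png',np.hstack([x,n]))
```

```text
-0.05 [322.01930942  88.27427511] [322.11729476  71.02909256]
0 [308.22122344  83.87492938] [308.02922537  66.80683104]
0.05 [294.83852053  79.6080233 ] [294.37399887  62.7142946 ]
```

View pics/j.png

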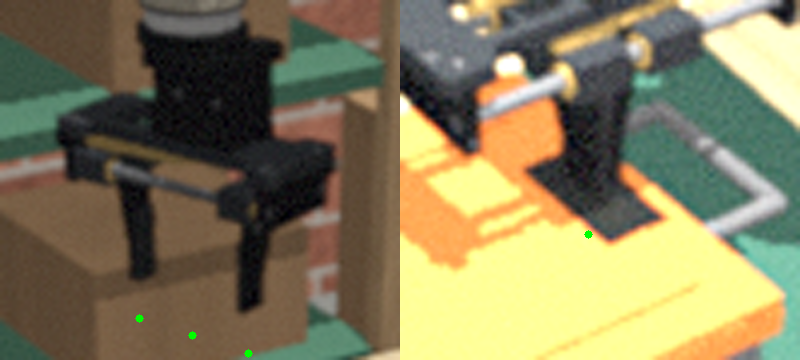

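Both the scene and wrist cameras show the fingertips about 31 mm short of the reported TCP: the tips are seen at rows 77 and 69, where 88 and 80 were predicted. So contact is expected at a reported z of about 0.070. I'll continue carefully.

Run:
```python
from h import *
print([(k,getattr(bot,k)) for k in dir(bot) if k[0]!='_'])
```

```text
[('PlanningError', <class 'rig.PlanningError'>), ('tcp_to_grasp', 0.0187)]
```

Emit:
servo_tool:
  targets:
    - [[0,0,0.002],[0,0,0]]
    - [[0,0,0.003],[0,0,0]]

```text
time_s: 7.02
position: [0.5018, -0.1097, 0.0722]
tcp_rot: [[-0.061, 0.998, -0.0], [0.998, 0.061, 0.0], [0.0, -0.0, -1.0]]
force: [-0.2, -0.4, -0.2]
opening: 0.003
```

Emit:
servo_tool:
  targets:
    - [[0,0,0.001],[0,0,0]]
    - [[0,0,0.002],[0,0,0]]

```text
time_s: 7.28
position: [0.5019, -0.1098, 0.0703]
tcp_rot: [[-0.061, 0.998, -0.0], [0.998, 0.061, 0.0], [0.0, -0.0, -1.0]]
force: [0.5, 0.3, -0.4]
opening: 0.007
```

Emit:
servo_tool:
  targets:
    - [[0,0,0.001],[0,0,0]]
    - [[0,0,0.002],[0,0,0]]

```text
time_s: 7.52
position: [0.5018, -0.1098, 0.0683]
tcp_rot: [[-0.061, 0.998, -0.0], [0.998, 0.061, 0.0], [0.0, -0.0, -1.0]]
force: [0.5, 0.7, -0.6]
opening: 0.004
```

Emit:
servo_tool:
  targets:
    - [[0,0,0.001],[0,0,0]]
    - [[0,0,0.002],[0,0,0]]

```text
time_s: 7.78
position: [0.5019, -0.1098, 0.0668]
tcp_rot: [[-0.061, 0.998, -0.0], [0.998, 0.061, -0.0], [-0.0, -0.0, -1.0]]
force: [-2.3, 1.3, 7.8]
opening: 0.005
```

Emit:
servo_tool:
  targets:
    - [[0,0,0.001],[0,0,0]]
    - [[0,0,0.002],[0,0,0]]

```text
time_s: 8.02
position: [0.5018, -0.1098, 0.0652]
tcp_rot: [[-0.061, 0.998, 0.0], [0.998, 0.061, -0.0], [-0.0, 0.0, -1.0]]
force: [-2.6, -0.2, 8.4]
opening: 0.006
```

Emit:
servo_tool:
  targets:
    - [[0,0,0.001],[0,0,0]]
    - [[0,0,0.002],[0,0,0]]

```text
time_s: 8.28
position: [0.5018, -0.1098, 0.0633]
tcp_rot: [[-0.061, 0.998, 0.0], [0.998, 0.061, -0.0], [-0.0, 0.0, -1.0]]
force: [-2.2, 0.1, 8.1]
opening: 0.001
```

Contact came at a reported z of about 0.0675 with an 8 N spring force, so the tip offset is about 33 mm. The stop should be near 0.0575.

Emit:
servo_tool:
  targets:
    - [[0,0,0.002],[0,0,0]]
    - [[0,0,0.004],[0,0,0]]

```text
time_s: 8.52
position: [0.5017, -0.1098, 0.0594]
tcp_rot: [[-0.061, 0.998, 0.0], [0.998, 0.061, -0.0], [-0.0, 0.0, -1.0]]
force: [-2.9, 0.5, 9.8]
opening: 0.005
```

Emit:
servo_tool:
  targets:
    - [[0,0,0.001],[0,0,0]]
    - [[0,0,0.001],[0,0,0]]

```text
time_s: 8.78
position: [0.5017, -0.1098, 0.0583]
tcp_rot: [[-0.061, 0.998, -0.0], [0.998, 0.061, -0.0], [-0.0, -0.0, -1.0]]
force: [-2.4, 0.4, 8.7]
opening: 0.01
```

Emit:
servo_tool:
  targets:
    - [[0,0,0.001],[0,0,0]]
    - [[0,0,0.001],[0,0,0]]

```text
time_s: 9.02
position: [0.5017, -0.1098, 0.0577]
tcp_rot: [[-0.061, 0.998, 0.0], [0.998, 0.061, -0.0], [-0.0, 0.0, -1.0]]
force: [-2.1, 1.1, 11.6]
opening: 0.002
```

Emit:
servo_tool:
  targets:
    - [[0,0,0.001],[0,0,0]]
    - [[0,0,0.001],[0,0,0]]

```text
time_s: 9.28
position: [0.5017, -0.1098, 0.0575]
tcp_rot: [[-0.061, 0.998, 0.0], [0.998, 0.061, -0.001], [-0.001, 0.0, -1.0]]
force: [-4.3, 0.4, 18.0]
opening: 0.005
```

Stop reached: 18 N and z no longer moving. Release, then move above the bar.

Emit:
servo_tool:
  targets:
    - [[0,0,-0.005],[0,0,0]]
    - [[0,0,-0.012],[0,0,0]]
    - [[0,0,-0.022],[0,0,0]]
    - [[0,0,-0.06],[0,0,0]]
    - [[0,0,-0.11],[0,0,0]]
    - [[0.001,-0.04,-0.11],[0,0,0]]
    - [[0.001,-0.071,-0.11],[0,0,0]]
    - [[0.001,-0.071,-0.11],[0,0,0]]
  gripper: 0.034

```text
time_s: 10.28
position: [0.4292, -0.1125, 0.1656]
tcp_rot: [[-0.06, 0.998, -0.001], [0.998, 0.06, 0.001], [0.001, -0.001, -1.0]]
force: [1.3, -0.0, 0.6]
opening: 0.391
```

Run:
```python
from h import *
w=cap('wrist');a=cap('scene');np.save('k.npy',[w,a],allow_pickle=True)
print(w['s']['position'])
o=np.hstack([cv2.resize(a['pixels'][170:290,220:380],(440,330),interpolation=2),cv2.resize(w['pixels'][60:330,180:474],(360,330),interpolation=2)])
cv2.imwrite('pics/k.png',o)
```

```text
[ 0.42917497 -0.11252677  0.16559098]
```

View pics/k.png

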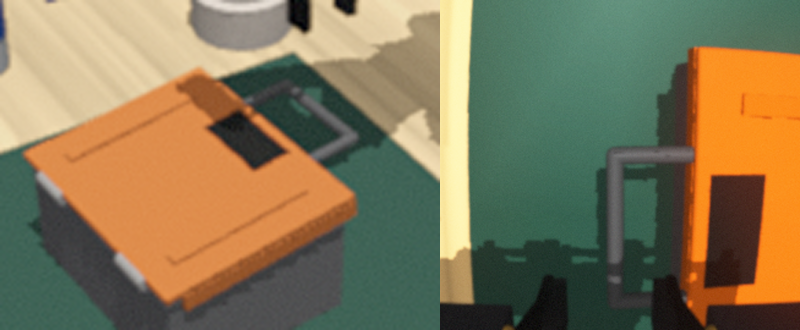

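The lid is now sprung: the bar's corner rose about 7 px (20 mm) in the scene view. In the wrist view the bar sits about 3 mm toward +x of the finger midline. Descend over the bar with that correction and pinch it.

Emit:
servo_tool:
  targets:
    - [[0,0.003,0.04],[0,0,0]]
    - [[0,0.003,0.07],[0,0,0]]
    - [[0,0.003,0.09],[0,0,0]]
    - [[0,0.003,0.1],[0,0,0]]
    - [[0,0.003,0.1],[0,0,0]]

```text
time_s: 11.0
position: [0.4346, -0.113, 0.0648]
tcp_rot: [[-0.061, 0.998, -0.0], [0.998, 0.061, 0.0], [0.0, -0.0, -1.0]]
force: [0.1, -1.1, -0.6]
opening: 0.391
```

Emit:
servo_tool:
  targets:
    - [[0,0,0],[0,0,0]]
    - [[0,0,0],[0,0,0]]
    - [[0,0,0],[0,0,0]]
  gripper: 0.0

```text
time_s: 11.38
position: [0.4335, -0.113, 0.0659]
tcp_rot: [[-0.061, 0.998, -0.001], [0.998, 0.061, -0.0], [-0.0, -0.001, -1.0]]
force: [-8.5, -3.8, 2.1]
opening: 0.132
```

Gripped: opening 11.5 mm on the 10 mm bar. Swing the lid up along the hinge arc.

Emit:
servo_tool:
  targets:
    - [[0,0.0035,-0.021],[0,0,0]]
    - [[0,0.008,-0.0412],[0,0,0]]
    - [[0,0.015,-0.061],[0,0,0]]
    - [[0,0.0239,-0.08],[0,0,0]]
    - [[0,0.035,-0.098],[0,0,0]]
    - [[0,0.0473,-0.1148],[0,0,0]]
    - [[0,0.0615,-0.13],[0,0,0]]
    - [[0,0.0771,-0.1443],[0,0,0]]
    - [[0,0.0771,-0.1443],[0,0,0]]

```text
time_s: 12.5
position: [0.505, -0.1075, 0.2115]
tcp_rot: [[-0.063, 0.998, -0.013], [0.998, 0.063, 0.0], [0.001, -0.012, -1.0]]
force: [-14.2, -0.3, 16.6]
opening: 0.103
```

The force is radially outward, about 20 N, so my arc is a few mm too tight. Shift outward and re-read.

Emit:
servo_tool:
  targets:
    - [[0,-0.006,-0.005],[0,0,0]]
    - [[0,-0.006,-0.005],[0,0,0]]

```text
time_s: 12.75
position: [0.5077, -0.1074, 0.2138]
tcp_rot: [[-0.059, 0.998, 0.007], [0.998, 0.059, 0.003], [0.002, 0.007, -1.0]]
force: [8.5, 2.9, -11.0]
opening: 0.099
```

Emit:
servo_tool:
  targets:
    - [[0,0.0024,0.002],[0,0,0]]
    - [[0,0.0193,-0.0103],[0,0,0]]
    - [[0,0.0374,-0.021],[0,0,0]]
    - [[0,0.0565,-0.0297],[0,0,0]]
    - [[0,0.0763,-0.0366],[0,0,0]]
    - [[0,0.0763,-0.0366],[0,0,0]]

```text
time_s: 13.5
position: [0.5817, -0.1028, 0.2531]
tcp_rot: [[-0.062, 0.998, 0.001], [0.998, 0.062, 0.001], [0.001, 0.001, -1.0]]
force: [-1.7, 3.2, 6.9]
opening: 0.105
```

Emit:
servo_tool:
  targets:
    - [[0,0.0205,-0.006],[0,0,0]]
    - [[0,0.0413,-0.0095],[0,0,0]]
    - [[0,0.0623,-0.0105],[0,0,0]]
    - [[0,0.0833,-0.009],[0,0,0]]
    - [[0,0.0833,-0.009],[0,0,0]]

```text
time_s: 14.12
position: [0.6655, -0.0978, 0.2606]
tcp_rot: [[-0.062, 0.998, 0.002], [0.998, 0.062, 0.001], [0.001, 0.002, -1.0]]
force: [0.2, 3.9, 2.8]
opening: 0.101
```

Lid is at about 1.7 rad with low forces. Release the bar, rise, and go over the yellow pack.

Emit:
servo_tool:
  targets:
    - [[0,0,0],[0,0,0]]
    - [[0,0,0],[0,0,0]]
    - [[0,0,-0.03],[0,0,0]]
    - [[0,0,-0.06],[0,0,0]]
  gripper: 0.034

```text
time_s: 14.62
position: [0.6632, -0.0997, 0.3203]
tcp_rot: [[-0.06, 0.998, -0.002], [0.998, 0.06, -0.001], [-0.0, -0.002, -1.0]]
force: [0.6, -0.5, -0.2]
opening: 0.376
```

Emit:
servo_tool:
  targets:
    - [[0.06,-0.02,0],[0,0,-0.18]]
    - [[0.12,-0.04,0],[0,0,-0.36]]
    - [[0.18,-0.06,0],[0,0,-0.54]]
    - [[0.24,-0.085,0],[0,0,-0.72]]
    - [[0.454,-0.157,0.05],[0,0,-1.894]]
    - [[0.454,-0.157,0.1],[0,0,-1.894]]
    - [[0.454,-0.157,0.15],[0,0,-1.894]]
    - [[0.454,-0.157,0.17],[0,0,-1.894]]
    - [[0.454,-0.157,0.17],[0,0,-1.894]]
    - [[0.454,-0.157,0.17],[0,0,-1.894]]
    - [[0.454,-0.157,0.17],[0,0,-1.894]]
    - [[0.454,-0.157,0.17],[0,0,-1.894]]
  gripper: 0.075

```text
time_s: 16.12
position: [0.4798, 0.3441, 0.1502]
tcp_rot: [[-0.927, -0.374, 0.0], [-0.374, 0.927, -0.001], [0.0, -0.001, -1.0]]
force: [0.8, -0.6, -0.3]
opening: 0.859
```

```bash
cat > pk.py <<'E'
from h import *
w=cap('wrist','p.png');b=cap('top')
def yel(c,roi=None):
    h=cv2.cvtColor(c['pixels'],cv2.COLOR_BGR2HSV);m=cv2.inRange(h,(20,110,60),(35,255,255))
    if roi:
        z=np.zeros_like(m);x0,y0,x1,y1=roi;z[y0:y1,x0:x1]=m[y0:y1,x0:x1];m=z
    m=cv2.morphologyEx(m,cv2.MORPH_CLOSE,np.ones((5,5)))
    return max(cv2.findContours(m,0,1)[0],key=cv2.contourArea)
k=yel(w,(150,60,500,420));print(cv2.boundingRect(k),cv2.contourArea(k))
P=np.array([onz(w,*p[0],.058)[:2] for p in k],np.float32)*1000;print(cv2.minAreaRect(P))
kb=yel(b,(150,225,200,285))
def cen(c):
    M=cv2.moments(c);return M['m10']/M['m00'],M['m01']/M['m00']
print('tri',tri(ray(w,*cen(k)),ray(b,*cen(kb))));print(w['s']['position'],w['s']['tcp_rot'][:,1],w['s']['opening'],w['s']['time_s'])
E
python3 pk.py
```

```text
(290, 185, 60, 98) 5304.0
((481.6423645019531, 347.1583251953125), (81.98128509521484, 46.987548828125), 23.213041305541992)
tri (array([0.46214328, 0.33379384, 0.10517919]), np.float64(0.016624248742940034))
[0.47980299 0.34412066 0.15021368] [-3.74076996e-01  9.27397387e-01 -6.98399848e-04] 0.8585082492076281 16.125
```

Pack measured at (0.482, 0.347), yaw 23.2°, 82x47 mm at the z=0.058 plane, so the height fits. The two-ray baseline there was too small to be useful. I'll descend partway and re-measure as the second view.

Emit:
servo_tool:
  targets:
    - [[-0.0028,0.0021,0.04],[0,0,-0.02]]
    - [[-0.0028,0.0021,0.07],[0,0,-0.02]]
    - [[-0.0028,0.0021,0.08],[0,0,-0.02]]
    - [[-0.0028,0.0021,0.08],[0,0,-0.02]]

```text
time_s: 16.73
position: [0.4817, 0.3475, 0.0702]
tcp_rot: [[-0.92, -0.393, -0.001], [-0.393, 0.92, -0.0], [0.001, -0.0, -1.0]]
force: [-1.0, 0.2, -0.3]
opening: 0.86
```

```bash
python3 pk.py
python3 - <<'E'
import cv2;cv2.imwrite('pics/p2.png',cv2.imread('pics/p.png')[:,60:580])
E
```

```text
(278, 202, 80, 126) 9303.0
((481.4651184082031, 347.1171875), (82.26238250732422, 46.37937927246094), 22.956998825073242)
tri (array([0.45601011, 0.32966881, 0.11096867]), np.float64(0.017021776908443486))
[0.48167186 0.34746641 0.07017917] [-3.92763329e-01  9.19639578e-01 -1.17260379e-04] 0.8597497487199587 16.725
```

View pics/p2.png

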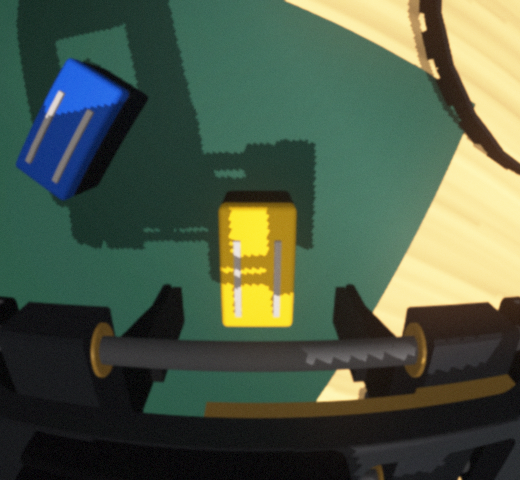

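Pack centred between the fingers (cols 218–295 against 183/335), and both heights give the same centre. Descend and grip.

Emit:
servo_tool:
  targets:
    - [[0,0,0.04],[0,0,0]]
    - [[0,0,0.065],[0,0,0]]
    - [[0,0,0.08],[0,0,0]]
    - [[0,0,0.085],[0,0,0]]
    - [[0,0,0.085],[0,0,0]]

```text
time_s: 17.45
position: [0.4822, 0.348, -0.0141]
tcp_rot: [[-0.919, -0.393, 0.001], [-0.393, 0.919, 0.001], [-0.001, 0.0, -1.0]]
force: [0.6, -0.3, 0.4]
opening: 0.859
```

Emit:
servo_tool:
  targets:
    - [[0,0,0],[0,0,0]]
    - [[0,0,0],[0,0,0]]
    - [[0,0,0],[0,0,0]]
    - [[0,0,0],[0,0,0]]
  gripper: 0.03

```text
time_s: 17.95
position: [0.4819, 0.3475, -0.0145]
tcp_rot: [[-0.919, -0.394, 0.001], [-0.394, 0.919, -0.0], [-0.0, -0.001, -1.0]]
force: [0.4, -1.5, 2.3]
opening: 0.527
```

Emit:
servo_tool:
  targets:
    - [[0,0,-0.02],[0,0,0]]
    - [[0,0,-0.05],[0,0,0]]
    - [[0,0,-0.08],[0,0,0]]
    - [[0,0,-0.08],[0,0,0]]

```text
time_s: 18.45
position: [0.4828, 0.3484, 0.0665]
tcp_rot: [[-0.919, -0.393, 0.003], [-0.393, 0.919, 0.002], [-0.004, 0.0, -1.0]]
force: [0.2, -0.3, -4.4]
opening: 0.524
```

Lifted: 45.8 mm opening, 4.4 N weight. Before inserting, I'll check the bay estimate with projected outlines.

Run:
```python
from h import *
a=cap('scene');b=cap('top')
t=np.radians(3.3);ex=np.array([np.cos(t),np.sin(t),0]);ey=np.array([-np.sin(t),np.cos(t),0]);H=np.array([.642,-.1,0]);O=H-.08*ex
print('bay',O+.03*ey)
def draw(c,x0,y0,w,h,W,Hh):
    s=W/w;im=cv2.resize(c['pixels'][y0:y0+h,x0:x0+w],(W,Hh),interpolation=cv2.INTER_CUBIC);im=np.clip(im*1.5,0,255).astype(np.uint8)
    for (xa,xb,ya,yb,z,col) in((-.08,.08,-.1,.1,.085,(255,0,255)),(-.055,.075,-.032,.095,.005,(0,255,0)),(-.04,.04,.007,.053,.063,(0,255,255))):
        q=np.array([proj(c,O+x*ex+y*ey+[0,0,z]) for x,y in((xa,ya),(xb,ya),(xb,yb),(xa,yb))])
        cv2.polylines(im,[np.int32((q+.5-[x0,y0])*s)],True,col,1)
    return im
cv2.imwrite('pics/q.png',np.hstack([draw(b,295,170,110,110,400,400),draw(a,215,140,150,150,400,400)]))
```

```text
bay [ 0.56040573 -0.07465487  0.        ]
```

View pics/q.png

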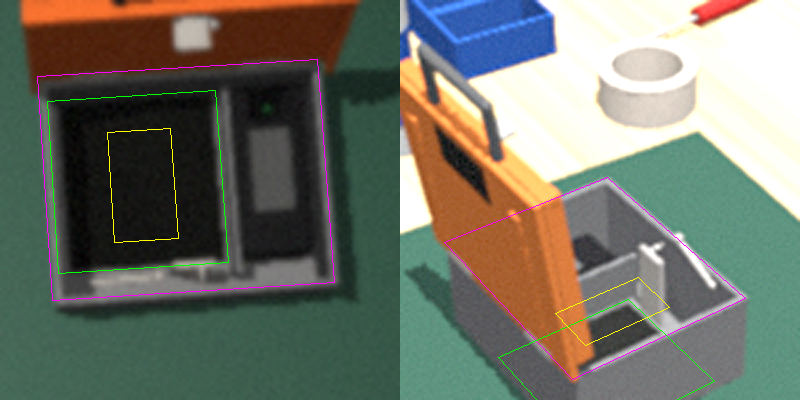

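The projected outlines match the case rim and bay well in both views: rim corners at (38,77) and (333,285), planned pack footprint inside the black bay floor. Carry the pack over.

Emit:
servo_tool:
  targets:
    - [[0.003,-0.015,-0.03],[0,0,0.02]]
    - [[0.012,-0.055,-0.055],[0,0,0.05]]
    - [[0.021,-0.095,-0.055],[0,0,0.08]]
    - [[0.031,-0.14,-0.055],[0,0,0.12]]
    - [[0.041,-0.185,-0.055],[0,0,0.16]]
    - [[0.051,-0.23,-0.055],[0,0,0.2]]
    - [[0.062,-0.275,-0.055],[0,0,0.24]]
    - [[0.072,-0.32,-0.055],[0,0,0.28]]
    - [[0.08,-0.36,-0.055],[0,0,0.31]]
    - [[0.088,-0.395,-0.055],[0,0,0.335]]
    - [[0.0937,-0.4187,-0.055],[0,0,0.346]]
    - [[0.0937,-0.4187,-0.055],[0,0,0.346]]

```text
time_s: 20.05
position: [0.5594, -0.0757, 0.1181]
tcp_rot: [[-0.998, -0.055, -0.003], [-0.055, 0.998, 0.001], [0.003, 0.001, -1.0]]
force: [-0.9, -0.1, -5.0]
opening: 0.529
```

Run:
```python
from h import *
s=telemetry.read_state();print(s['position'],s['tcp_rot'],s['force'],s['opening'],s['joint_positions'])
a=cap('scene');w=cap('wrist')
h=cv2.cvtColor(w['pixels'],cv2.COLOR_BGR2HSV);m=cv2.inRange(h,(20,110,60),(35,255,255));m[:, :200]=0;m[:,440:]=0;m[:60]=0;m[420:]=0
k=max(cv2.findContours(m,0,1)[0],key=cv2.contourArea)
P=np.array([onz(w,*p[0],s['position'][2]+.0145+.058)[:2] for p in k],np.float32)*1000;print(cv2.minAreaRect(P))
```

```text
[ 0.55939394 -0.07568579  0.11813651] [[-9.98474448e-01 -5.51360840e-02 -2.96462388e-03]
 [-5.51387712e-02  9.98478354e-01  8.32386923e-04]
 [ 2.91421822e-03  9.94582791e-04 -9.99995259e-01]] [-0.86499795 -0.11127954 -5.01407357] 0.5294051452966799 [-1.90393596e+01  3.09442986e+01  9.46373584e+01 -1.26715530e-02
  5.45944701e+01 -1.12192755e+02]
((535.8395385742188, -75.10299682617188), (39.99698257446289, 45.79117202758789), 3.1533362865448)
```

Emit:
servo_tool:
  targets:
    - [[0,0,0.03],[0,0,0]]
    - [[0,0,0.055],[0,0,0]]
    - [[0,0,0.08],[0,0,0]]
    - [[0,0,0.1],[0,0,0]]
    - [[0,0,0.115],[0,0,0]]
    - [[0,0,0.12],[0,0,0]]
    - [[0,0,0.12],[0,0,0]]

```text
time_s: 21.02
position: [0.5602, -0.0738, 0.0002]
tcp_rot: [[-0.998, -0.059, -0.0], [-0.059, 0.998, 0.0], [0.0, 0.0, -1.0]]
force: [-0.1, 0.3, -4.9]
opening: 0.524
```

Emit:
servo_tool:
  targets:
    - [[0,0,0.002],[0,0,0]]
    - [[0,0,0.004],[0,0,0]]
    - [[0,0,0.004],[0,0,0]]

```text
time_s: 21.4
position: [0.5602, -0.0742, -0.0035]
tcp_rot: [[-0.998, -0.058, 0.0], [-0.058, 0.998, -0.0], [-0.0, -0.0, -1.0]]
force: [-0.5, -0.8, -5.4]
opening: 0.527
```

Emit:
servo_tool:
  targets:
    - [[0,0,0.002],[0,0,0]]
    - [[0,0,0.004],[0,0,0]]
    - [[0,0,0.004],[0,0,0]]

```text
time_s: 21.78
position: [0.56, -0.074, -0.008]
tcp_rot: [[-0.998, -0.058, -0.0], [-0.058, 0.998, 0.0], [0.0, 0.0, -1.0]]
force: [-0.6, -0.5, -5.8]
opening: 0.527
```

Emit:
servo_tool:
  targets:
    - [[0,0,0.001],[0,0,0]]
    - [[0,0,0.002],[0,0,0]]
    - [[0,0,0.002],[0,0,0]]

```text
time_s: 22.15
position: [0.5602, -0.0741, -0.0094]
tcp_rot: [[-0.998, -0.058, 0.0], [-0.058, 0.998, -0.0], [-0.0, -0.0, -1.0]]
force: [-1.0, -0.6, -1.6]
opening: 0.527
```

Contact at -0.0094, where expected (-0.0095). One more half-millimetre, then release.

Emit:
servo_tool:
  targets:
    - [[0,0,0.0007],[0,0,0]]
    - [[0,0,0.0007],[0,0,0]]

```text
time_s: 22.4
position: [0.5602, -0.0741, -0.0095]
tcp_rot: [[-0.998, -0.058, 0.0], [-0.058, 0.998, -0.0], [-0.0, -0.0, -1.0]]
force: [-2.6, -0.2, 4.8]
opening: 0.531
```

Emit:
servo_tool:
  targets:
    - [[0,0,0],[0,0,0]]
    - [[0,0,0],[0,0,0]]
    - [[0,0,0],[0,0,0]]
  gripper: 0.062

```text
time_s: 22.78
position: [0.5605, -0.0742, -0.0105]
tcp_rot: [[-0.998, -0.058, 0.001], [-0.058, 0.998, -0.0], [-0.001, -0.0, -1.0]]
force: [1.1, -0.3, 0.9]
opening: 0.699
```

Emit:
servo_tool:
  targets:
    - [[0,0,-0.015],[0,0,0]]
    - [[0,0,-0.04],[0,0,0]]
    - [[0,0,-0.08],[0,0,0]]
    - [[0,0,-0.13],[0,0,0]]
    - [[0,0,-0.18],[0,0,0]]
    - [[0,0,-0.23],[0,0,0]]
    - [[0,0,-0.23],[0,0,0]]

```text
time_s: 23.65
position: [0.5633, -0.075, 0.2253]
tcp_rot: [[-0.998, -0.058, 0.011], [-0.058, 0.998, -0.004], [-0.011, -0.004, -1.0]]
force: [0.4, 1.0, -0.7]
opening: 0.708
```

Run:
```python
from h import *
w=cap('wrist','r.png');s=w['s'];print(s['position'],s['time_s'],s['tcp_rot'].round(3).tolist())
h=cv2.cvtColor(w['pixels'],cv2.COLOR_BGR2HSV);m=cv2.inRange(h,(20,110,60),(35,255,255));m[:, :200]=0;m[:,440:]=0;m[:60]=0;m[420:]=0
m=cv2.morphologyEx(m,cv2.MORPH_CLOSE,np.ones((7,7)))
k=max(cv2.findContours(m,0,1)[0],key=cv2.contourArea)
P=np.array([onz(w,*p[0],.063)[:2] for p in k],np.float32)*1000;print(cv2.minAreaRect(P),cv2.boundingRect(k))
```

```text
[ 0.56332245 -0.07501364  0.22528019] 23.65 [[-0.998, -0.058, 0.011], [-0.058, 0.998, -0.004], [-0.011, -0.004, -1.0]]
((559.9771118164062, -73.08572387695312), (83.16871643066406, 48.225650787353516), 2.4823830127716064) (296, 166, 50, 82)
```

Pack is placed at (0.560, -0.073), yaw 2.5°, upright with its full top visible. Go back to the bar.

Emit:
servo_tool:
  targets:
    - [[0,0,-0.055],[0,0,0]]
    - [[0,0,-0.1],[0,0,0]]
    - [[-0.1034,-0.03,-0.1],[0,0,1.567]]
    - [[-0.1034,-0.03,-0.1],[0,0,1.567]]
    - [[-0.1034,-0.03,-0.1],[0,0,1.567]]
    - [[-0.1034,-0.03,-0.1],[0,0,1.567]]
    - [[-0.1034,-0.03,-0.1],[0,0,1.567]]
    - [[-0.1034,-0.03,-0.1],[0,0,1.567]]
    - [[-0.1034,-0.03,-0.1],[0,0,1.567]]
    - [[-0.1034,-0.03,-0.1],[0,0,1.567]]
    - [[-0.1034,-0.03,-0.1],[0,0,1.567]]
    - [[-0.1034,-0.03,-0.1],[0,0,1.567]]
  gripper: 0.045

```text
time_s: 25.2
position: [0.6641, -0.0978, 0.3176]
tcp_rot: [[-0.063, 0.998, -0.004], [0.998, 0.063, 0.001], [0.001, -0.004, -1.0]]
force: [0.2, -0.0, -0.3]
opening: 0.517
```

Run:
```python
from h import *
w=cap('wrist','s.png');s=w['s'];print(s['position'],s['time_s'],s['tcp_rot'].round(3).tolist(),s['opening'])
im=w['pixels'].astype(int)
g=im.sum(2);sat=im.max(2)-im.min(2);np.set_printoptions(linewidth=230)
for r in(220,240,255,270,280):print(r,g[r,285:355:2],'\n   ',sat[r,285:355:2])
```

```text
[ 0.66413979 -0.09775628  0.31761366] 25.2 [[-0.063, 0.998, -0.004], [0.998, 0.063, 0.001], [0.001, -0.004, -1.0]] 0.5165938742740496
220 [409 398 402 384 331 399 425 435 435 426 432 413 329 232 242 275 301 313 299 288 262 229 244 265 262 254 258 254 254 260 255 257 249 251 259] 
    [ 10   6   7   8  28 181 218 216 215 220 217 221 178  68  12   7  10   7  10   8   9   6  31  36  38  38  38  38  35  34  38  39  40  38  38]
240 [661 667 660 662 646 537 429 427 424 422 409 325 277 245 250 278 301 300 305 279 247 223 247 256 258 257 253 251 248 243 252 243 249 249 251] 
    [ 15  12  14  12  20  97 213 220 220 220 219 180 145  81  14   9   7   5   7  10   6   8  36  37  38  36  37  39  40  39  40  40  37  40  39]
255 [505 531 602 634 603 453 424 424 428 422 427 414 323 235 231 279 289 295 296 280 252 194 139 141 169 200 204 201 202 195 213 212 177 136 149] 
    [ 14  15  13  14  16  98 210 221 216 219 217 219 180  80   9   7   4   9   7   7   3   3  12  14  20  29  30  34  34  31  32  35  25  17  18]
270 [151 151 156 141 151 253 398 422 423 415 424 375 275 250 227 272 291 290 285 282 248 196 153 139 160 170 151 136 145 143 138 132 122 134 144] 
    [  4   4   7   6   8 100 219 220 220 224 217 213 152  96  10   4   5   7   2   5   5   5  14  17  21  24  16  15  15  17  19  16  18  14  18]
280 [132 136 147 153 145 172 262 260 272 266 272 261 274 231 204 246 267 289 295 272 234 185 143 160 205 239 219 155 151 132 135 138 138 141 141] 
    [ 16  15  17  12  15  31 133 157 154 151 154 152 147  99  13   5   5   3   4   5   4   2  13  20  32  41  37  22  19  17  18  17  17  17  19]
```

The bar is centred in the jaws (cols 313–327 against centre 318). Descend and grip.

Emit:
servo_tool:
  targets:
    - [[0,0.001,0.03],[0,0,0]]
    - [[0,0.001,0.05],[0,0,0]]
    - [[0,0.001,0.057],[0,0,0]]
    - [[0,0.001,0.057],[0,0,0]]

```text
time_s: 25.75
position: [0.6659, -0.0979, 0.262]
tcp_rot: [[-0.062, 0.998, -0.001], [0.998, 0.062, 0.0], [0.0, -0.001, -1.0]]
force: [-0.8, 0.2, 0.7]
opening: 0.516
```

Emit:
servo_tool:
  targets:
    - [[0,0,0],[0,0,0]]
    - [[0,0,0],[0,0,0]]
    - [[0,0,0],[0,0,0]]
  gripper: 0.0

```text
time_s: 26.12
position: [0.6664, -0.098, 0.2632]
tcp_rot: [[-0.062, 0.998, 0.001], [0.998, 0.062, -0.0], [-0.0, 0.001, -1.0]]
force: [-0.3, -0.1, -0.1]
opening: 0.263
```

Emit:
servo_tool:
  targets:
    - [[0,0,0],[0,0,0]]
    - [[0,0,0],[0,0,0]]
    - [[0,0,0],[0,0,0]]

```text
time_s: 26.5
position: [0.666, -0.0979, 0.2627]
tcp_rot: [[-0.062, 0.998, -0.0], [0.998, 0.062, -0.0], [-0.0, -0.0, -1.0]]
force: [-0.6, 0.5, 0.9]
opening: 0.104
```

Gripped. Reverse the arc.

Emit:
servo_tool:
  targets:
    - [[0,-0.0204,-0.0012],[0,0,0]]
    - [[0,-0.0414,-0.0006],[0,0,0]]
    - [[0,-0.0622,0.0021],[0,0,0]]
    - [[0,-0.0826,0.0069],[0,0,0]]
    - [[0,-0.0826,0.0069],[0,0,0]]

```text
time_s: 27.12
position: [0.5828, -0.1033, 0.2564]
tcp_rot: [[-0.061, 0.998, -0.0], [0.998, 0.061, -0.001], [-0.001, -0.0, -1.0]]
force: [-2.5, -0.4, 4.9]
opening: 0.103
```

Emit:
servo_tool:
  targets:
    - [[0,-0.0199,0.0068],[0,0,0]]
    - [[0,-0.0389,0.0156],[0,0,0]]
    - [[0,-0.0571,0.0262],[0,0,0]]
    - [[0,-0.074,0.0385],[0,0,0]]
    - [[0,-0.074,0.0385],[0,0,0]]

```text
time_s: 27.75
position: [0.5094, -0.1081, 0.2166]
tcp_rot: [[-0.062, 0.998, -0.002], [0.998, 0.062, -0.0], [-0.0, -0.002, -1.0]]
force: [-0.9, -1.6, -0.8]
opening: 0.099
```

Emit:
servo_tool:
  targets:
    - [[0,-0.0156,0.0141],[0,0,0]]
    - [[0,-0.0298,0.0295],[0,0,0]]
    - [[0,-0.0423,0.0464],[0,0,0]]
    - [[0,-0.0532,0.0644],[0,0,0]]
    - [[0,-0.0532,0.0644],[0,0,0]]

```text
time_s: 28.38
position: [0.4571, -0.1114, 0.1522]
tcp_rot: [[-0.062, 0.998, -0.001], [0.998, 0.062, 0.0], [0.0, -0.001, -1.0]]
force: [-0.1, -2.4, -1.9]
opening: 0.101
```

Emit:
servo_tool:
  targets:
    - [[0,-0.0089,0.0189],[0,0,0]]
    - [[0,-0.0159,0.0388],[0,0,0]]
    - [[0,-0.0209,0.0591],[0,0,0]]
    - [[0,-0.0209,0.0591],[0,0,0]]

```text
time_s: 28.88
position: [0.4359, -0.1127, 0.0932]
tcp_rot: [[-0.062, 0.998, -0.002], [0.998, 0.062, 0.0], [0.001, -0.002, -1.0]]
force: [-3.0, -4.2, -1.5]
opening: 0.107
```

Emit:
servo_tool:
  targets:
    - [[0,-0.0012,0.009],[0,0,0]]
    - [[0,-0.0025,0.019],[0,0,0]]
    - [[0,-0.0025,0.019],[0,0,0]]

```text
time_s: 29.25
position: [0.4329, -0.1128, 0.0748]
tcp_rot: [[-0.063, 0.998, -0.002], [0.998, 0.063, -0.0], [0.0, -0.002, -1.0]]
force: [-3.7, -4.9, -1.5]
opening: 0.103
```

Emit:
servo_tool:
  targets:
    - [[0,0,0],[0,0,0]]
    - [[0,0,0],[0,0,0]]
    - [[0,0,-0.03],[0,0,0]]
    - [[0,0,-0.07],[0,0,0]]
    - [[0,0.04,-0.08],[0,0,0]]
    - [[0,0.068,-0.08],[0,0,0]]
    - [[0,0.068,-0.08],[0,0,0]]
  gripper: 0.034

```text
time_s: 30.12
position: [0.5038, -0.1081, 0.1556]
tcp_rot: [[-0.063, 0.998, 0.003], [0.998, 0.063, -0.001], [-0.001, 0.003, -1.0]]
force: [-1.3, 0.6, 0.6]
opening: 0.392
```

Run:
```python
from h import *
a=cap('scene');s=a['s'];f=cv2.imread('pics/a.png');_,k=np.load('k.npy',allow_pickle=True)
print(s['position'],s['force'],s['time_s'])
# lid front-left corner shift vs locked (a.png) and vs sprung (k)
for nm,f in(('locked',f),('sprung',k['pixels'])):
  for (x,y) in((348,253),(348,222),(320,267)):
    if nm=='sprung': y-=5
    t=f[y-8:y+8,x-8:x+8];R=cv2.matchTemplate(cv2.resize(a['pixels'][y-24:y+24,x-24:x+24],None,fx=4,fy=4,interpolation=2),cv2.resize(t,None,fx=4,fy=4,interpolation=2),5);_,v,_,l=cv2.minMaxLoc(R);print(nm,(x,y),round(v,3),np.array(l)/4-16)
```

```text
[ 0.50381905 -0.10814022  0.15557676] [-1.2931107   0.64537397  0.61938468] 30.125
locked (348, 253) 0.985 [ 0.   -6.75]
locked (348, 222) 0.609 [-1.25 13.  ]
locked (320, 267) 0.984 [-13.75   4.  ]
sprung (348, 248) 0.993 [ 0.  -1.5]
sprung (348, 217) 0.888 [-0.75 -1.75]
sprung (320, 262) 0.995 [-11.75   6.  ]
```

The lid is slightly above the sprung position and clear. Close the fingers and press the pad.

Emit:
servo_tool:
  targets:
    - [[0,-0.001,0.02],[0,0,0]]
    - [[0,-0.001,0.04],[0,0,0]]
    - [[0,-0.001,0.055],[0,0,0]]
    - [[0,-0.001,0.06],[0,0,0]]
    - [[0,-0.001,0.06],[0,0,0]]
  gripper: 0.0

```text
time_s: 30.8
position: [0.4999, -0.1082, 0.0945]
tcp_rot: [[-0.062, 0.998, -0.001], [0.998, 0.062, 0.0], [0.0, -0.001, -1.0]]
force: [-0.5, -0.4, 0.0]
opening: 0.013
```

Emit:
servo_tool:
  targets:
    - [[0,0,0.004],[0,0,0]]
    - [[0,0,0.008],[0,0,0]]
    - [[0,0,0.012],[0,0,0]]
    - [[0,0,0.016],[0,0,0]]
    - [[0,0,0.02],[0,0,0]]
    - [[0,0,0.02],[0,0,0]]

```text
time_s: 31.55
position: [0.4995, -0.1083, 0.0746]
tcp_rot: [[-0.062, 0.998, -0.002], [0.998, 0.062, 0.0], [0.0, -0.002, -1.0]]
force: [-2.4, -0.7, 2.5]
opening: 0.003
```

Emit:
servo_tool:
  targets:
    - [[0,0,0.003],[0,0,0]]
    - [[0,0,0.006],[0,0,0]]
    - [[0,0,0.009],[0,0,0]]
    - [[0,0,0.011],[0,0,0]]
    - [[0,0,0.011],[0,0,0]]

```text
time_s: 32.17
position: [0.4989, -0.1083, 0.0638]
tcp_rot: [[-0.063, 0.998, -0.003], [0.998, 0.063, 0.0], [0.0, -0.003, -1.0]]
force: [-4.0, -0.9, 5.8]
opening: 0.007
```

Emit:
servo_tool:
  targets:
    - [[0,0,0.002],[0,0,0]]
    - [[0,0,0.004],[0,0,0]]
    - [[0,0,0.005],[0,0,0]]
    - [[0,0,0.005],[0,0,0]]

```text
time_s: 32.67
position: [0.4988, -0.1082, 0.0591]
tcp_rot: [[-0.063, 0.998, -0.003], [0.998, 0.063, 0.0], [0.0, -0.003, -1.0]]
force: [-5.0, -1.3, 8.3]
opening: 0.007
```

Emit:
servo_tool:
  targets:
    - [[0,0,0.001],[0,0,0]]
    - [[0,0,0.001],[0,0,0]]

```text
time_s: 32.92
position: [0.4988, -0.1082, 0.0582]
tcp_rot: [[-0.063, 0.998, -0.003], [0.998, 0.063, 0.0], [0.0, -0.003, -1.0]]
force: [-5.1, -0.4, 9.5]
opening: 0.005
```

Emit:
servo_tool:
  targets:
    - [[0,0,0.001],[0,0,0]]
    - [[0,0,0.001],[0,0,0]]

```text
time_s: 33.17
position: [0.4988, -0.1083, 0.0575]
tcp_rot: [[-0.063, 0.998, -0.002], [0.998, 0.063, -0.0], [0.0, -0.002, -1.0]]
force: [-5.8, -0.8, 12.8]
opening: 0.008
```

Emit:
servo_tool:
  targets:
    - [[0,0,0.001],[0,0,0]]
    - [[0,0,0.001],[0,0,0]]

```text
time_s: 33.42
position: [0.4988, -0.1083, 0.0574]
tcp_rot: [[-0.063, 0.998, -0.002], [0.998, 0.063, -0.0], [-0.0, -0.002, -1.0]]
force: [-6.0, -0.8, 18.5]
opening: 0.006
```

Stop reached (18.5 N, stalled). Release and check the lid.

Emit:
servo_tool:
  targets:
    - [[0,0,-0.006],[0,0,0]]
    - [[0,0,-0.013],[0,0,0]]
    - [[0,0,-0.025],[0,0,0]]
    - [[0,0,-0.07],[0,0,0]]
    - [[0,0,-0.12],[0,0,0]]
    - [[0,0,-0.16],[0,0,0]]
    - [[0,0,-0.16],[0,0,0]]
    - [[0,0,-0.16],[0,0,0]]

```text
time_s: 34.42
position: [0.4999, -0.1079, 0.2152]
tcp_rot: [[-0.062, 0.998, -0.0], [0.998, 0.062, 0.001], [0.001, -0.0, -1.0]]
force: [-0.8, 0.0, -0.7]
opening: 0.006
```

Run:
```python
from h import *
a=cap('scene');s=a['s'];f=cv2.imread('pics/a.png');_,k=np.load('k.npy',allow_pickle=True)
print(s['position'],s['force'],s['time_s'])
for nm,f in(('locked',f),('sprung',k['pixels'])):
  for (x,y) in((348,253),(348,226),(286,282),(420,325),(307,172),(208,160)):
    if nm=='sprung' and y in(253,226): y-=5
    t=f[y-9:y+9,x-9:x+9];R=cv2.matchTemplate(cv2.resize(a['pixels'][y-24:y+24,x-24:x+24],None,fx=4,fy=4,interpolation=2),cv2.resize(t,None,fx=4,fy=4,interpolation=2),5);_,v,_,l=cv2.minMaxLoc(R);print(nm,(x,y),round(v,3),np.array(l)/4-15)
```

```text
[ 0.4998811  -0.10786562  0.21523404] [-0.81955255  0.00497403 -0.67668902] 34.425
locked (348, 253) 0.998 [0. 0.]
locked (348, 226) 0.763 [-0.25  0.25]
locked (286, 282) 0.998 [0. 0.]
locked (420, 325) 0.998 [0. 0.]
locked (307, 172) 0.67 [-1.25  0.  ]
locked (208, 160) 0.996 [0. 0.]
sprung (348, 248) 0.992 [0. 5.]
sprung (348, 221) 0.653 [-0.75  6.5 ]
sprung (286, 282) 0.987 [0.25 0.25]
sprung (420, 325) 0.998 [0. 0.]
sprung (307, 172) 0.882 [-3.5  0. ]
sprung (208, 160) 0.996 [0. 0.]
```

The lid corner matches the initial locked image exactly, 5 px below sprung. The blue pack and spray can haven't moved, and the gripper is clear.

```bash
python3 -c "
from rig import order
print(order.hand_in())"
```

```text
the job is handed in; nothing more can be done
None
```

The yellow pack is in the empty bay, set down gently, and the lid is closed and locked. I handed the job in at about 34 s.

The lid was locked at the start, so I pressed it to its stop once (about 18 N) to release it and swung it open by the bar. After placing the pack I lowered the lid by the bar and pressed again to the stop (about 18.5 N) to lock it.

**Last checks**
- **Pack:** after release the wrist camera showed the whole yellow top at (0.560, -0.073) m, within 2 mm of the bay point. Yaw was about 2.5°, against about 3.3° for the case. It touched the floor at the expected height.
- **Lid:** its front corner matches the first, locked picture with zero pixel shift, and sits 5 px below the sprung position.
- **Other things:** the blue pack and the spray can show zero shift. The tape roll could not be confirmed: the picture match there was poor (about 0.67), perhaps because the arm or its shadow had changed. The arm's planned moves near the tape were all well above its 48 mm height.

**What disagreed**
- **Fingertips:** they ended about 33 mm short of the reported tool point, as seen in two cameras and confirmed by contact. I corrected for this throughout, and it cost about 5 s of slow descent on the first press.
- **Hinge arc:** my first arc for the lid was a few mm too tight, giving about 22 N sideways on the bar until I corrected it.
- **Pack height:** the wrist/top two-view height of the pack was no use because the two views were too close together. I used its apparent size from two wrist heights instead.

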